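Snap the large socket onto the ratchet held in the vise

ROBOT

A 6-joint arm with a two-finger parallel gripper is mounted at the origin on the work surface. World frame = base frame: x ahead of the robot, y to its left, z up, the work surface at z = 0. Lengths are in mm, angles in degrees, forces in N, time in s.
With the tool pointing down it reaches from about 300 to 850 mm from the base axis. Payload 4.2 kg.
Tool frame: the origin (TCP) lies at the very end of the fingers, on their centre line; the grasp point (between the pads) lies 19 mm behind it (hold_point_z is the z of the grasp point in the tool frame, in mm); z points along the fingers, y is the direction in which the jaws open and shut (so a half turn about z gives the same grasp; the last joint's range is limited). The gripper opens to 91 mm and grips with 3 to 60 N. Pads are 32 mm wide; open, the fingers measure 118 mm over their backs; the gripper's body (76 mm by 178 mm) begins 60 mm behind the grasp point.
Start: joints at [-70.818, 18.312, 89.639, -0, 72.044, -1.146], TCP at [199.761, -539.204, 192.576] pointing down, gripper open.
Joint ranges: [-177.97, 177.97], [-48.28, 115.42], [12.27, 149.76], [-77.06, 257.06], [2.81, 150.46], [-146.56, 146.56]. Speed limits (degrees/s): [147.25, 147.25, 180, 180, 180, 180].

INTERFACE

Orientations are given as [roll, pitch, yaw] about the fixed x, y, z axes, in that order (R = Rz(yaw) Ry(pitch) Rx(roll)).
In Python, from workcell import state, grab_frame, job_done, hold_point_z gives the robot as it stands. The module is installed in compiled form; this text tells all that it offers.
- The arm moves only by the shell command python3 -m creep 'ROWS' [FORCE]. ROWS is JSON, a list of rows, each a list of 7 numbers: the closure, from 0 (fully open) to 1 (shut), then the shift along the tool's x, y, z in mm, then the turn, a rotation vector about the tool's x, y, z in degrees. A call has 1 to 5 rows; each row shifts and turns the commanded pose from where the row before left it, along the tool's axes as they then stand; what a row does not reach is not made up. A row lasts 1/8 s, in which the tool goes at most 62.5 mm and 10.7 degrees, less where a joint would pass 70% of its speed; a pose out of reach is approached as far as the arm can. A call is refused whole if a number of a shift passes 62.5 or a number of a turn 10.7, either way. A call with a gripper value outside its range is refused whole. The fingers move at their own pace and stop on an object; FORCE is the grip in N (left out, the last holds). Time passes only in rows, so rows that do not move let the fingers close. It gives the time, the measured TCP pose, the force and the opening at its end, in the units of the state.
- state(): the state, without advancing time (a new reading comes with each control period).
- grab_frame(name): name is "scene" or "side" or "wrist"; returns a dict with "frame" (480x640x3 uint8, red, green, blue), "fx", "fy", "cx", "cy" (pixels), "k1" (the pictures are not rectified: a ray, as slopes to the right and down, at radius r is drawn at 1 + k1 r^2 times it, then the intrinsics apply), "view" (4x4, takes a point from world to camera coordinates). Camera axes: x right, y down, z forward; pixel columns grow to the right and rows downward; lengths in mm; the calibration is good to about 2 mm. A picture is of the moment at which its call begins. There is no depth.
- job_done(): hands the job in, once; it reports no verdict.
The state is a dict: "time_s": time; "qpos": joint angles; "qvel": joint speeds; "effort": joint torques, N m; "ee_pos": TCP position; "ee_rot": TCP orientation; "force": force on the tool from outside, world axes, zero at the start; "torque": the same for the moment, N m; "gripper_width": finger opening in mm.
Only numpy, scipy, OpenCV 4.12 (cv2) and the standard library are available. Lean on these libraries where they do the work, as an engineer would, in place of code of your own. Each camera call takes 0.05 s, during which the arm holds its last target.

TASK

Make up the ratchet that is clamped in the vise with its square drive pointing up: lift the largest socket off the tray, feel for the square by turning the socket lightly on it, and push it on until the ball clicks and the socket sits fully home against the ratchet head, then let go. Do not force it, and leave the other sockets standing on their posts.

Things in the scene. Friction and masses are not known exactly. Their poses are not given: they have to be found in the camera images.
- socket_large: the largest socket (24 mm hexagon): steel cylinder 34 mm across, 46 mm tall, 32 mm across over its lowest 16 mm, about 0.17 kg, standing on its square end, hexagon up. Origin: centre of its underside, the mouth of the square hole; z up along the socket, x and y square to the flats of the hole. The hole is 13.7 mm wide, 24 mm deep, its mouth barely bevelled.
- socket_top (a point): centre of the upper (hexagon) end of the large socket, 46 mm above its underside, z along the socket. Inside the square hole a groove runs all round from 3.5 to 9.7 mm above the mouth, 2.4 mm deep: the ball clicks into it.
- socket_deep: a narrower, taller steel socket, 27 mm across, 62 mm tall; origin at the centre of its underside. To be left on the tray.
- socket_mid: a smaller steel socket, 28 mm across, 40 mm tall; origin at the centre of its underside. To be left on the tray.
- socket_small: the smallest steel socket, 24 mm across, 38 mm tall; origin at the centre of its underside. To be left on the tray.
- tray: black socket tray 58 x 212 x 12 mm, fixed, with four round posts (10 mm across, 13 mm tall) 50 mm apart in a row along its y, on which the sockets stand in any order; origin at the centre of its underside, z up. Its top is 12 mm above the table.
- drive_tip (a point): centre of the upper end of the square drive, on its axis, 16 mm above the boss; z up, x along the ratchet from head to handle. The square is 12.7 mm wide with a 2 mm bevel at the end. It turns stiffly in the head (0.2 N m) and stands at any angle from 19 to 71 degrees to the handle, never lined up with it: its angle is not measured.
- boss (a point): centre of the flat round boss (27 mm across) on the ratchet head (41 mm across) from which the square rises: home is the socket's underside lying on it. The socket drops over the square only when its hole lines up with it to about 4 degrees, any of four ways round; else it stays perched on the end with at most 5 mm of it inside. Steel on steel, greased. A push or jam over 80 N is forcing it.
- ball (a point): point on the drive's axis at the height of the sprung ball, 6.5 mm above the boss. The ball, 6 mm across, stands 2.6 mm out of one flat of the square. The mouth meets it with about 7 mm of the square inside the socket; pushing past it takes about 10 N over some 3 mm, and it snaps into the groove in the last 3 mm before home. If let go on the ball the socket hangs askew.
- vise: the fixed grey machine vise with the ratchet (250 mm long, lying level) in its jaws; origin on the table under the axis of the square drive, x along the ratchet handle, z up. Jaws from x = 54 to 130 mm, up to 60 mm high; the drive's boss is 65 mm and its end 81 mm above the table; the vise screw sticks out to y = -170 mm, 45 mm high.

How it is judged:
By the outcome, as a careful person would: the job done as asked, in the order asked, and still so for the second after the job is handed in, with the robot touching nothing.
It also fails if it takes over 67 s, if anything falls off the work surface, if the arm or the gripper's body presses on something with over 40 N, if the wrist force passes 120 N, or if a joint passes its speed limit or range.

## Working session

There is one attempt and no reset: what is moved stays moved. The work goes in short steps, Python scripts to look and compute and a shell command to move; the robot and the scene stay as the last step left them, time stands still between calls to the robot, and variables do not carry over. Pictures are saved under pics/ and viewed, and the job is handed in when it is done.

```bash
mkdir -p pics; cat > h.py <<'E'
import numpy as np, cv2
from workcell import state, grab_frame, hold_point_z
def snap(n,f):
    g=grab_frame(n); cv2.imwrite('pics/'+f,g['frame'][:,:,::-1]); 
    import pickle; pickle.dump(g,open('pics/'+f+'.pkl','wb')); return g
def load(f):
    import pickle; return pickle.load(open('pics/'+f+'.pkl','rb'))
def ray(g,u,v):
    K=np.array([[g['fx'],0,g['cx']],[0,g['fy'],g['cy']],[0,0,1]]);
    d=cv2.undistortPoints(np.array([[[u,v]]],float),K,np.array([g['k1'],0,0,0,0.]))[0,0]
    V=np.array(g['view']); R=V[:3,:3]; o=-R.T@V[:3,3]; r=R.T@np.array([d[0],d[1],1]); return o,r
def onz(g,u,v,z):
    o,r=ray(g,u,v); return o+r*(z-o[2])/r[2]
def proj(g,p):
    V=np.array(g['view']); c=V[:3,:3]@np.array(p,float)+V[:3,3]; x,y=c[:2]/c[2]; s=1+g['k1']*(x*x+y*y)
    return np.array([g['fx']*x*s+g['cx'],g['fy']*y*s+g['cy']])
E
python3 - <<'E'
from h import *
print(state(),hold_point_z)
for n in('scene','side','wrist'):
    g=snap(n,n+'0.png'); V=np.array(g['view']); print(n,(-V[:3,:3].T@V[:3,3]).round(),V[2,:3].round(2),g['fx'],g['k1'])
E
```

```text
{'time_s': 0.0, 'qpos': array([-7.08179211e+01,  1.83527861e+01,  8.97070108e+01, -6.92534732e-04,
        7.20431890e+01, -1.14515076e+00]), 'qvel': array([-0.05948212, -0.04669412,  0.004451  , -0.04679485, -0.12420108,
        0.00024607]), 'effort': array([-3.99946275e-04, -4.12458587e+01, -2.31972224e+01,  7.26727070e-02,
        4.56352439e-02, -1.39489180e-04]), 'ee_pos': array([ 199.56928606, -538.67508229,  191.70473742]), 'ee_rot': array([-1.79897021e+02, -1.39992234e-03,  2.03274425e+01]), 'force': array([-0.70532669,  0.47981082, -0.20684524]), 'torque': array([ 0.08319772, -0.02112185, -0.04893578]), 'gripper_width': 91.32917320636251} -18.8
scene [792. 535. 647.] [-0.37 -0.62 -0.69] 511.12483490304123 -0.06844981158681886
side [305. 555. 447.] [ 0.31 -0.75 -0.58] 454.16122909635675 -0.0903810679982981
wrist [ 278. -511.  385.] [-0.28 -0.1  -0.96] 358.0839304780326 -0.006812508563976316
```

View pics/scene0.png

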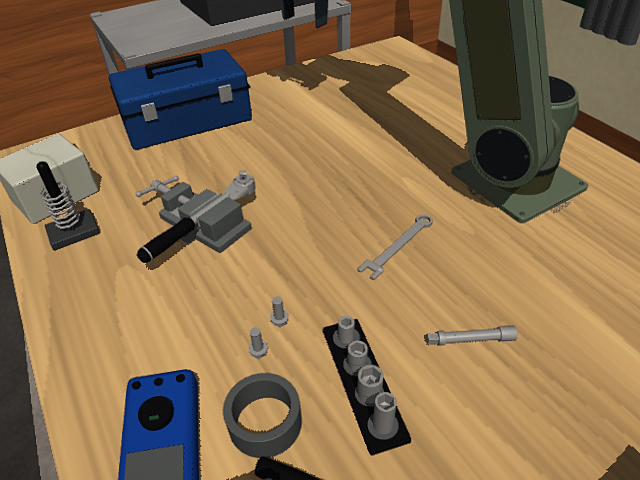

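View pics/side0.png

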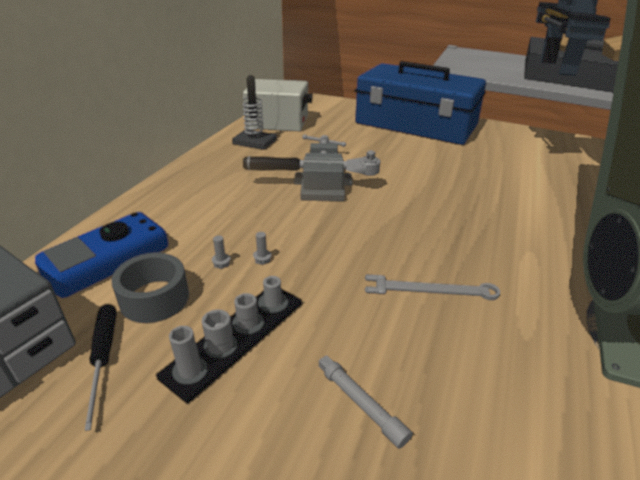

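View pics/wrist0.png

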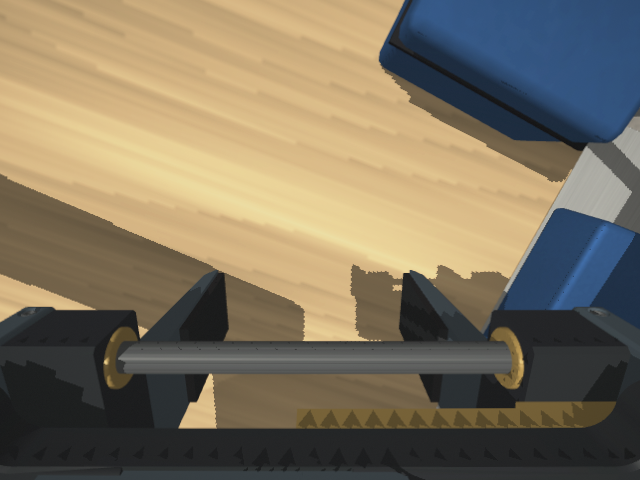

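```bash
python3 - <<'E'
from h import *
a=load('scene0.png')['frame'][:,:,::-1]; b=load('side0.png')['frame'][:,:,::-1]
def z(im,x,y,w,h,s,f): cv2.imwrite('pics/'+f,cv2.resize(im[y:y+h,x:x+w],None,fx=s,fy=s,interpolation=cv2.INTER_CUBIC))
z(a,310,305,120,150,4,'z1.png'); z(a,120,150,150,120,5,'z2.png'); z(b,150,260,170,140,4.5,'z3.png'); z(b,230,120,160,90,5,'z4.png')
E
```

```text
(no output)
```

View pics/z1.png

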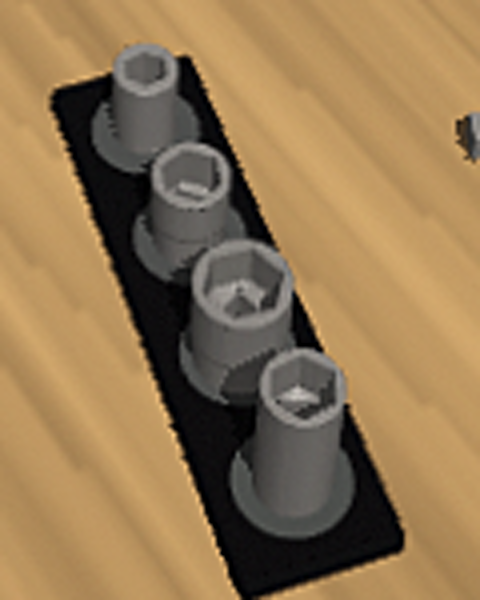

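View pics/z2.png

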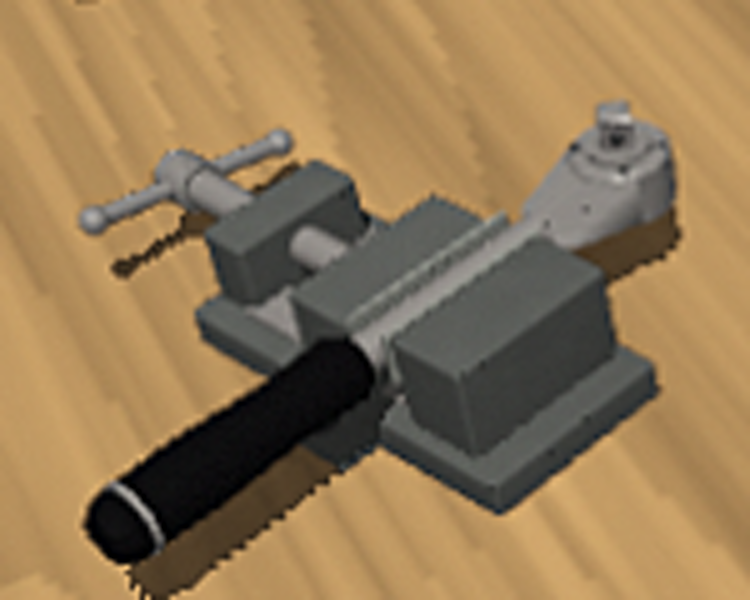

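View pics/z3.png

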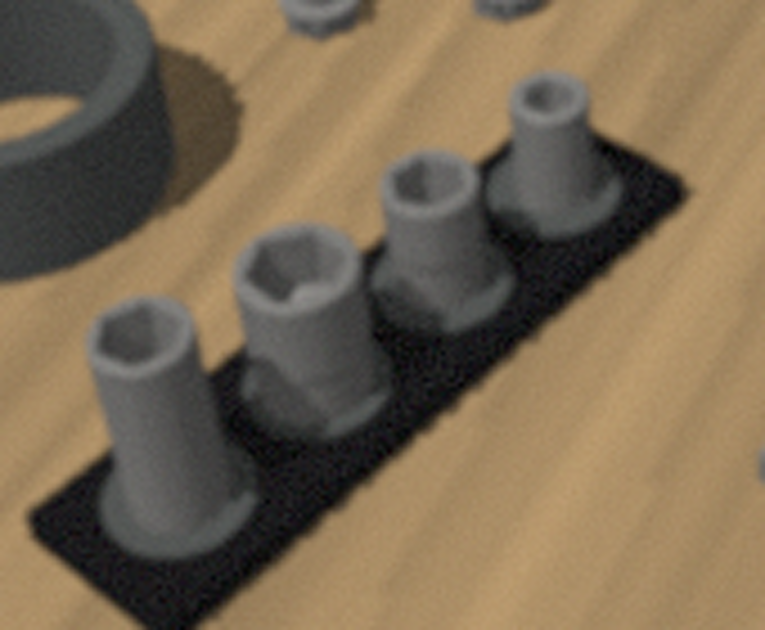

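View pics/z4.png

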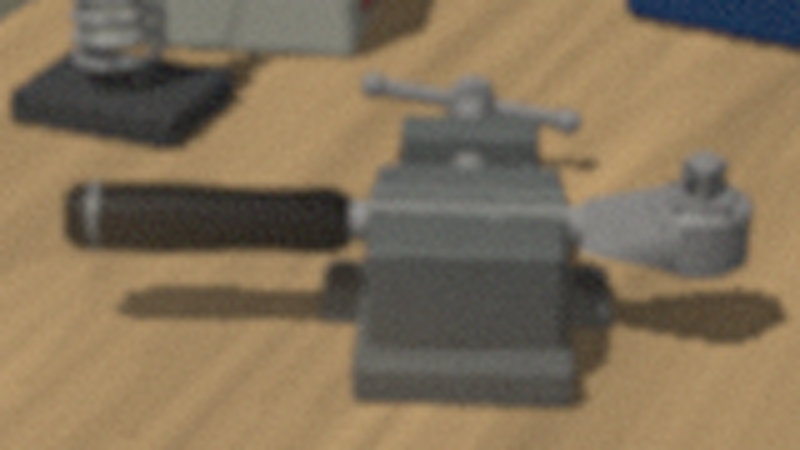

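```bash
python3 - <<'E'
from h import *
A=load('scene0.png');B=load('side0.png')
def c1(x,y):return 310+x/4,305+y/4
def c2(x,y):return 120+x/5,150+y/5
def c3(x,y):return 150+x/4.5,260+y/4.5
def c4(x,y):return 230+x/5,120+y/5
def tri(p,q):
    (o,r),(o2,r2)=ray(A,*p),ray(B,*q); M=np.c_[r,-r2]; t=np.linalg.lstsq(M,o2-o,rcond=None)[0]; a,b=o+r*t[0],o2+r2*t[1]; return (a+b)/2,np.linalg.norm(a-b)
for n,p,q,z in[('large',c1(242,284),c3(298,268),58),('deep',c1(302,387),c3(143,337),74),('mid',c1(190,177),c3(431,184),52),('small',c1(146,69),c3(549,99),50),('tip',c2(613,107),c4(705,160),81)]:
    t,e=tri(p,q); print(n,t.round(1),round(e,1),onz(A,*p,z).round(1),onz(B,*q,z).round(1))
# handle end centre
print(onz(A,*c2(112,515),50),onz(B,*c4(75,220),50))
for p in[(245,598),(403,535),(190,57),(52,97)]: print(onz(A,*c1(*p),12).round(1))
E
```

```text
large [559.2 243.3  54.9] 2.1 [560.9 245.9  58. ] [557.2 244.5  58. ]
deep [571.3 291.7  70.8] 1.6 [572.8 293.8  74. ] [569. 293.  74.]
mid [546.8 194.6  48.3] 2.5 [548.9 198.   52. ] [544.6 196.4  52. ]
small [533.3 146.5  47.4] 1.4 [534.8 148.9  50. ] [531.9 148.2  50. ]
tip [ 514.6 -243.8   79.2] 0.5 [ 515.7 -240.8   81. ] [ 513.6 -240.3   81. ]
[ 745.30599515 -162.10060998   50.        ] [ 744.86189046 -151.47396489   50.        ]
[608.5 318.   12. ]
[553.4 328.6  12. ]
[500.8 128.8  12. ]
[556.3 115.9  12. ]
```

```bash
python3 -m creep '[[0,42,-42,0,0,0,0],[0,42,-42,0,0,0,0],[0,42,-42,0,0,0,0],[0,42,-42,0,0,0,0],[0,42,-42,0,0,0,0]]' 30; python3 -m creep '[[0,42,-42,0,0,0,0],[0,42,-42,0,0,0,0],[0,42,-42,0,0,0,0],[0,42,-42,0,0,0,0],[0,42,-42,0,0,0,0]]'
```

```text
time_s: 0.78
ee_pos: [324.1, -267.5, 192.5]
ee_rot: [180.0, -0.0, 20.3]
force: [0.9, -0.3, -0.4]
gripper_width: 91.2
time_s: 1.4
ee_pos: [448.1, 2.5, 192.6]
ee_rot: [180.0, -0.0, 20.3]
force: [1.2, -0.5, -0.4]
gripper_width: 91.3
```

```bash
python3 -m creep '[[0,42,-42,0,0,0,0],[0,42,-42,0,0,0,0],[0,42,-42,0,0,0,0],[0,42,-42,0,0,0,0],[0,18,-19,0,0,0,0]]'; python3 -m creep '[[0,0,0,0,0,0,-10.5],[0,0,0,0,0,0,-10.5],[0,0,0,0,0,0,-10.5],[0,0,0,0,0,0,-10.5],[0,0,0,0,0,0,-10.5]]'; python3 -m creep '[[0,0,0,0,0,0,-2.6],[0,0,0,0,0,0,0]]'
python3 - <<'E'
from h import *
g=snap('wrist','w1.png'); V=np.array(g['view']); print((-V[:3,:3].T@V[:3,3]).round(),V[2,:3].round(2),state()['ee_pos'],state()['ee_rot'])
E
```

```text
time_s: 2.02
ee_pos: [557.8, 243.4, 191.6]
ee_rot: [-180.0, 0.0, 20.5]
force: [0.4, -0.7, -0.3]
gripper_width: 91.1
time_s: 2.65
ee_pos: [556.9, 240.4, 192.1]
ee_rot: [-180.0, 0.0, 73.2]
force: [0.0, 0.0, 0.1]
gripper_width: 91.2
time_s: 2.9
ee_pos: [556.9, 240.4, 192.1]
ee_rot: [-180.0, 0.0, 75.4]
force: [0.9, -0.1, 0.4]
gripper_width: 91.3
[578. 320. 385.] [-0.08 -0.28 -0.96] [556.99281724 240.46336282 192.19845077] [-1.79973142e+02  2.56975432e-02  7.53807619e+01]
```

View pics/w1.png

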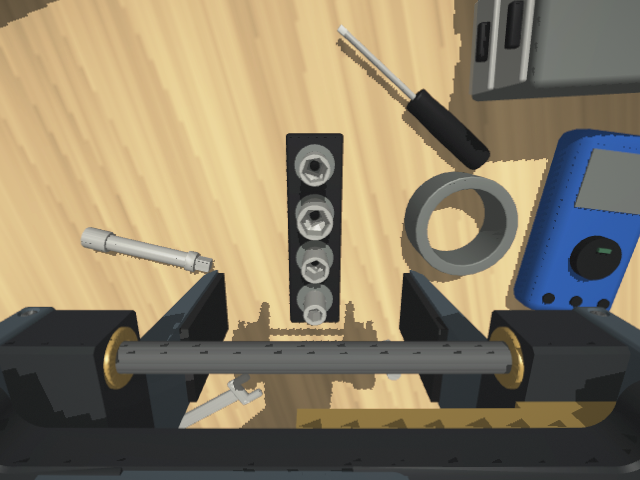

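```bash
python3 - <<'E'
from h import *
g=load('w1.png');im=g['frame'][:,:,::-1]
cv2.imwrite('pics/z5.png',cv2.resize(im[140:325,280:350],None,fx=8,fy=8,interpolation=cv2.INTER_CUBIC)[:800] [:, :][160:760])
E
```

```text
(no output)
```

View pics/z5.png

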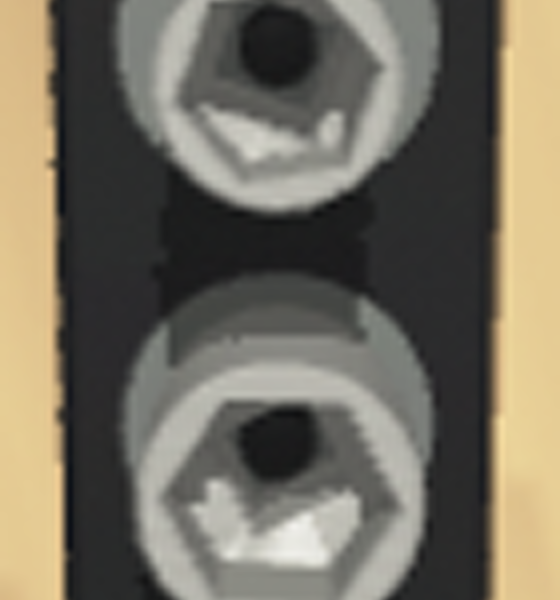

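```bash
python3 - <<'E'
from h import *
g=load('w1.png')
p=onz(g,315,223.5,58);print(p, onz(g,314.8,165.5,74))
print(proj(g,[559,245,58]))
for q in [(287,134),(342,134),(290,322),(343,322)]: print(onz(g,*q,12))
s=state(); print(s['ee_pos'], (p-s['ee_pos'])@np.array([[np.cos(1.3157),np.sin(1.3157),0],[np.sin(1.3157),-np.cos(1.3157),0],[0,0,-1]]).T)
E
```

```text
[559.03488155 242.4330861   58.        ] [572.56867637 295.42239526  74.        ]
[314.27469912 220.93018391]
[552.4414601  327.24823469  12.        ]
[605.45519238 313.38986932  12.        ]
[498.34386117 124.36217739  12.        ]
[558.26894739 108.71935092  12.        ]
[556.99281724 240.46336282 192.19845077] [  2.42127274   1.4789438  134.19845077]
```

```bash
python3 -m creep '[[0,4,1.3,50,0,0,0],[0,0,0,50,0,0,0],[0,0,0,40,0,0,0],[0,0,0,20,0,0,0],[0,0,0,8,0,0,0]]'; python3 -m creep '[[0.4,0,0,0,0,0,0],[0.5,0,0,0,0,0,0],[0.55,0,0,0,0,0,0]]'
python3 - <<'E'
from h import *
g=snap('scene','s2.png');g=snap('side','d2.png');print(state())
a=load('s2.png')['frame'][:,:,::-1][290:440,310:430];b=load('d2.png')['frame'][:,:,::-1][230:380,180:300]
cv2.imwrite('pics/z6.png',cv2.resize(np.hstack([a,b]),None,fx=3.3,fy=3.3,interpolation=cv2.INTER_CUBIC))
E
```

```text
time_s: 3.58
ee_pos: [558.6, 243.7, 23.0]
ee_rot: [-179.9, 0.1, 75.4]
force: [-0.3, -0.6, 0.9]
gripper_width: 91.4
time_s: 3.95
ee_pos: [560.1, 244.3, 25.6]
ee_rot: [179.9, -0.1, 75.4]
force: [-0.5, -0.7, -0.2]
gripper_width: 64.1
{'time_s': 4.05, 'qpos': array([ 2.24935054e+01,  2.96921538e+01,  9.74877307e+01, -7.49581926e-03,
        5.27460021e+01,  3.70707945e+01]), 'qvel': array([ 0.05581928,  0.28785073,  0.19085084, -0.15234968, -0.05763182,
        0.09793212]), 'effort': array([-1.26075502e-03, -4.73859465e+01, -1.90173125e+01,  6.61548413e-02,
       -2.53041222e-02,  8.01397364e-04]), 'ee_pos': array([559.77716799, 244.19964234,  25.2554747 ]), 'ee_rot': array([ 1.79937266e+02, -3.99103193e-02,  7.54272665e+01]), 'force': array([-0.05391614, -0.30881294,  0.77012685]), 'torque': array([-0.04195984, -0.04598831,  0.00335142]), 'gripper_width': 55.98367684896192}
```

View pics/z6.png

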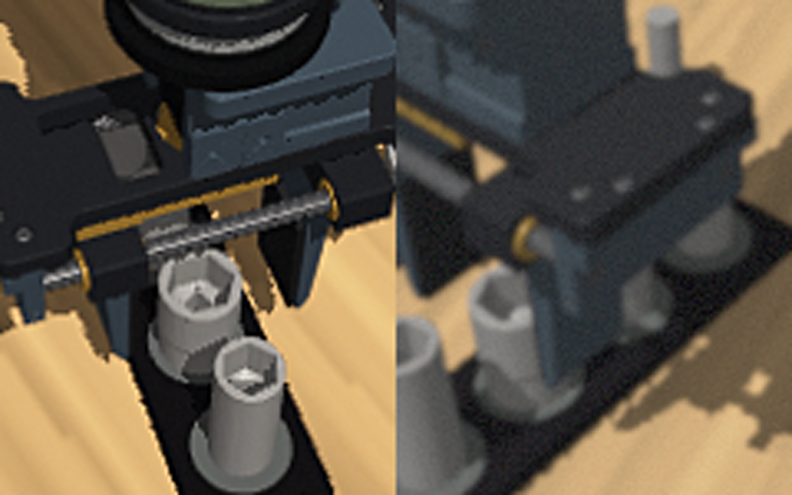

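```bash
python3 -m creep '[[0.64,0,0,0,0,0,0],[0.7,0,0,0,0,0,0],[0.75,0,0,0,0,0,0],[0.8,0,0,0,0,0,0]]' 50;  python3 -m creep '[[0.8,0,0,0,0,0,0],[0.8,0,0,0,0,0,0]]'
```

```text
time_s: 4.55
ee_pos: [559.4, 244.1, 24.6]
ee_rot: [180.0, 0.0, 75.4]
force: [-0.1, 1.0, 0.2]
gripper_width: 32.8
time_s: 4.8
ee_pos: [559.4, 244.1, 24.6]
ee_rot: [180.0, 0.0, 75.4]
force: [-1.4, -0.1, 0.1]
gripper_width: 32.1
```

```bash
python3 -m creep '[[0.8,0,0,-5,0,0,0],[0.8,0,0,-20,0,0,0],[0.8,0,0,-40,0,0,0],[0.8,0,0,-50,0,0,0],[0.8,0,0,-50,0,0,0]]'
python3 - <<'E'
from h import *
g=snap('scene','s3.png');g=snap('side','d3.png');s=state();print(s['ee_pos'],s['force'],s['gripper_width'])
a=load('s3.png')['frame'][:,:,::-1][200:440,270:430];b=load('d3.png')['frame'][:,:,::-1][130:370,160:320]
cv2.imwrite('pics/z7.png',cv2.resize(np.hstack([a,b]),None,fx=2.5,fy=2.5,interpolation=cv2.INTER_CUBIC))
E
```

```text
time_s: 5.42
ee_pos: [559.0, 243.9, 190.8]
ee_rot: [-180.0, 0.0, 75.4]
force: [1.5, -0.1, -1.1]
gripper_width: 33.0
[562.66039128 245.4357742  196.13167826] [ 0.31734138  0.80174156 -1.78348414] 32.56678420211214
```

View pics/z7.png

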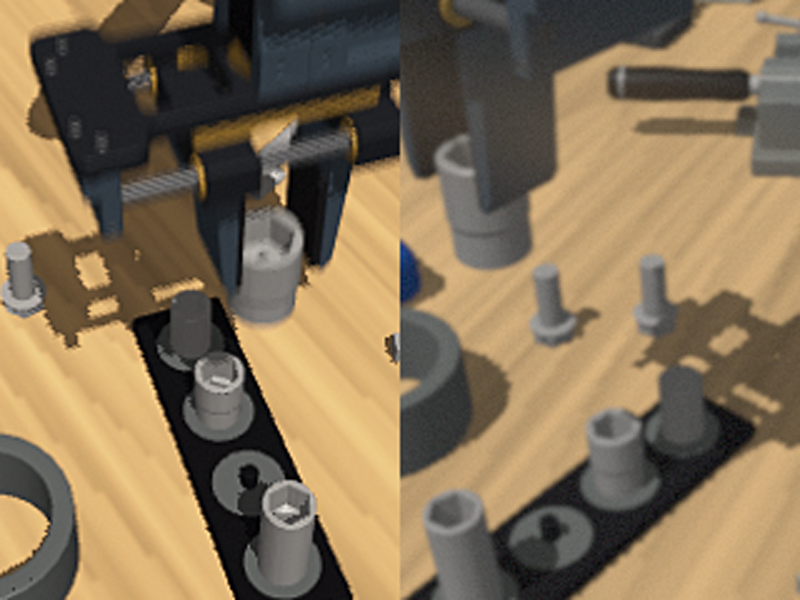

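```bash
python3 -m creep '[[0.8,-53.5,8.8,0,0,0,0],[0.8,-53.5,8.8,0,0,0,0],[0.8,-53.5,8.8,0,0,0,0],[0.8,-53.5,8.8,0,0,0,0],[0.8,-53.5,8.8,0,0,0,0]]';python3 -m creep '[[0.8,-53.5,8.8,0,0,0,0],[0.8,-53.5,8.8,0,0,0,0],[0.8,-53.5,8.8,0,0,0,0],[0.8,-53.5,8.8,0,0,0,0],[0.8,0,0,40,0,0,0]]';python3 -m creep '[[0.8,0,0,0,0,0,0],[0.8,0,0,0,0,0,0]]'
python3 - <<'E'
from h import *
g=snap('scene','s4.png');g=snap('side','d4.png');g=snap('wrist','w4.png');s=state();print(s['ee_pos'],s['force'],s['torque'],s['gripper_width'])
a=load('s4.png')['frame'][:,:,::-1][80:270,160:320];b=load('d4.png')['frame'][:,:,::-1][50:240,290:450]
cv2.imwrite('pics/z8.png',cv2.resize(np.hstack([a,b]),None,fx=2.5,fy=2.5,interpolation=cv2.INTER_CUBIC))
E
```

```text
time_s: 6.15
ee_pos: [533.6, -27.5, 188.4]
ee_rot: [-179.9, 0.0, 75.4]
force: [0.5, -0.8, -1.7]
gripper_width: 32.3
time_s: 6.78
ee_pos: [516.2, -246.6, 150.6]
ee_rot: [179.6, 0.1, 75.2]
force: [0.0, 0.3, -2.3]
gripper_width: 32.7
time_s: 7.02
ee_pos: [515.2, -241.5, 149.9]
ee_rot: [180.0, -0.0, 75.5]
force: [0.1, 0.7, -1.9]
gripper_width: 32.8
[ 515.87895334 -241.60363837  150.94912675] [ 0.13940739  0.9253038  -1.83900772] [-0.03449325 -0.11873847  0.0062519 ] 32.79898564445375
```

View pics/z8.png

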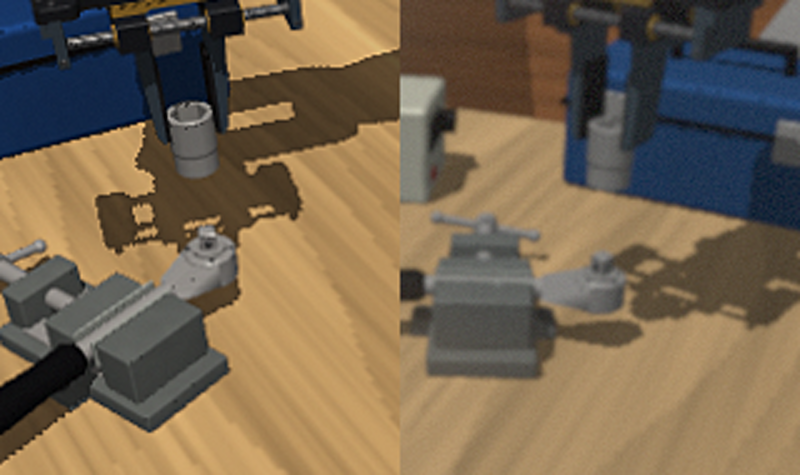

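View pics/w4.png

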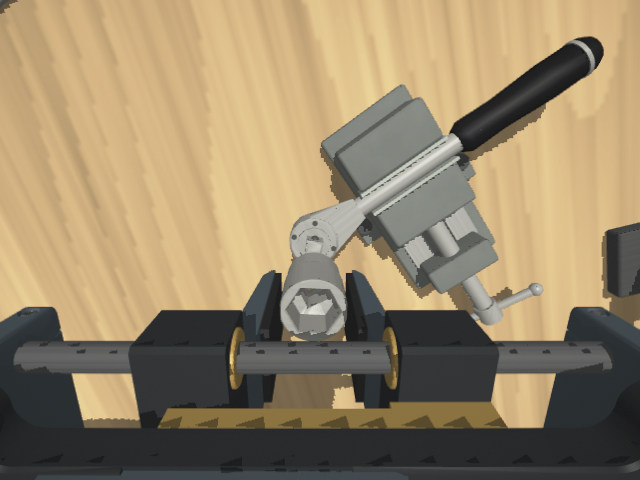

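```bash
python3 - <<'E'
from h import *
a=load('s4.png')['frame'][:,:,::-1][110:205,215:275];b=load('d4.png')['frame'][:,:,::-1][90:185,345:405]
z=cv2.resize(np.hstack([a,b]),None,fx=6.3,fy=6.3,interpolation=cv2.INTER_CUBIC); print(z.shape)
cv2.imwrite('pics/z9.png',z)
c=load('w4.png')['frame'][:,:,::-1][205:350,260:370]
cv2.imwrite('pics/z10.png',cv2.resize(c,None,fx=4,fy=4,interpolation=cv2.INTER_CUBIC))
E
```

```text
(598, 756, 3)
```

View pics/z9.png

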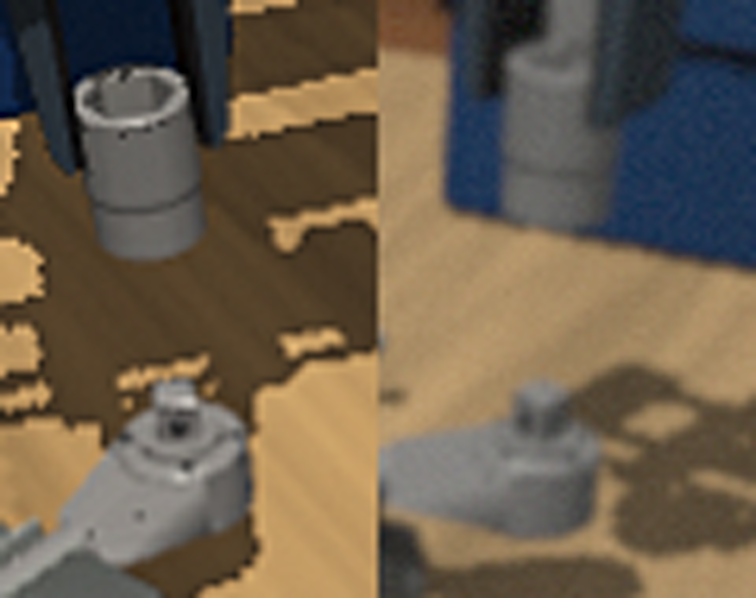

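View pics/z10.png

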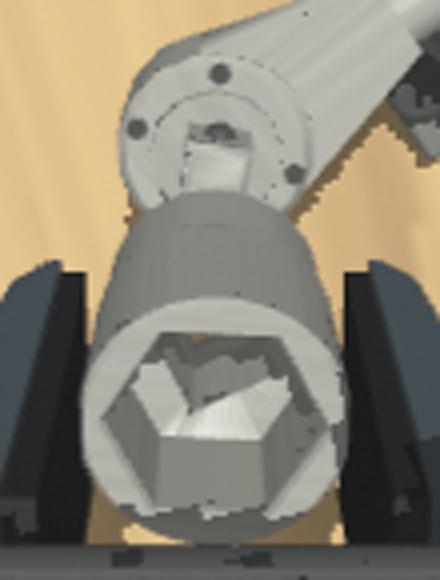

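```bash
python3 - <<'E'
from h import *
A=load('s4.png');B=load('d4.png');W=load('w4.png')
def cs(x,y):return 215+x/6.3,110+y/6.3
def cd(x,y):return 345+(x-378)/6.3,90+y/6.3
def cw(x,y):return 260+x/4,205+y/4
def tri(*v):
    M=np.zeros((3,3));b=np.zeros(3)
    for g,p in v:
        o,r=ray(g,*p);r/=np.linalg.norm(r);P=np.eye(3)-np.outer(r,r);M+=P;b+=P@o
    return np.linalg.solve(M,b)
bt=138.0
print('bot',onz(A,*cs(150,229),bt),onz(B,*cd(555,206),bt),tri((A,cs(150,229)),(B,cd(555,206))))
print('top',onz(A,*cs(133,98),bt+46),onz(W,*cw(215,418),bt+46))
print('tip',onz(A,*cs(176,391),81),onz(B,*cd(542,391),81),tri((A,cs(176,391)),(B,cd(542,391))))
print('boss',onz(W,*cw(218,153),65),onz(A,*cs(182,437),65),onz(B,*cd(548,430),65))
print('tipW',onz(W,*cw(217,170),81))
for n,p in(('bot',[515.5,-241.5,138]),('tip',[515,-241,81])): print(n,(np.array(proj(A,p))-[215,110])*6.3,(np.array(proj(B,p))-[345,90])*6.3+[378,0],(proj(W,p)-[260,205])*4)
E
```

```text
bot [ 515.73116954 -239.2498776   138.        ] [ 515.87586421 -246.41616613  138.        ] [ 514.9952741  -240.42211835  138.85208941]
top [ 516.26912605 -234.33267087  184.        ] [ 515.96126071 -241.89287418  184.        ]
tip [ 516.11801531 -238.4472733    81.        ] [ 513.47125817 -240.08337859   81.        ] [ 514.51171669 -242.49946211   79.0165059 ]
boss [ 516.46463769 -244.03388185   65.        ] [ 517.07564127 -237.10958779   65.        ] [ 512.39351185 -247.33478173   65.        ]
tipW [ 516.55585075 -242.56120218   81.        ]
bot [147.51957195 225.28614051] [551.53544947 211.60361512] [210.43199688 277.01513935]
tip [175.79906153 385.7370317 ] [538.0915212  389.02210451] [207.13329665 164.45306242]
```

```bash
python3 -m creep '[[0.8,0,0,30,0,0,0],[0.8,0,0,15,0,0,0],[0.8,0,0,3,0,0,0],[0.8,0,0,0,0,0,0]]'
python3 - <<'E'
from h import *
g=snap('scene','s5.png');g=snap('side','d5.png');s=state();print(s['ee_pos'],s['force'],s['torque'],s['gripper_width'])
a=load('s5.png')['frame'][:,:,::-1][140:205,215:275];b=load('d5.png')['frame'][:,:,::-1][120:185,345:405]
z=cv2.resize(np.hstack([a,b]),None,fx=6.3,fy=6.3,interpolation=cv2.INTER_CUBIC); print(z.shape)
cv2.imwrite('pics/z11.png',z)
E
```

```text
time_s: 7.68
ee_pos: [515.4, -242.0, 102.1]
ee_rot: [179.9, 0.0, 75.4]
force: [-0.0, 0.1, -1.5]
gripper_width: 32.2
[ 515.59606451 -242.16970563  102.47132261] [ 0.10941272 -0.05193921 -1.14511156] [-0.04516608 -0.08123851 -0.03053045] 32.416104946807565
(410, 756, 3)
```

View pics/z11.png

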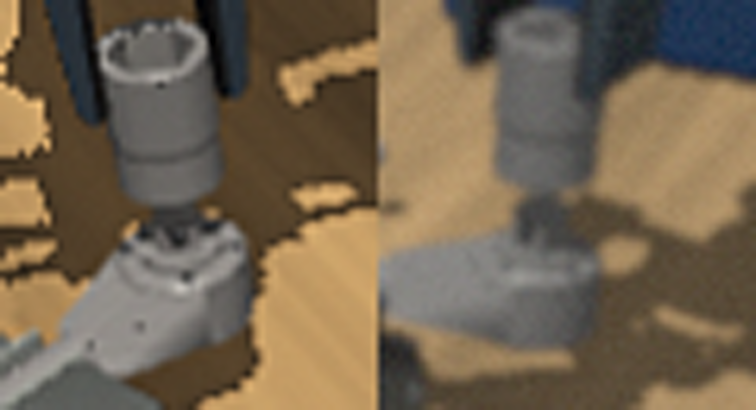

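```bash
python3 - <<'E'
from h import *
c=load('w4.png')['frame'][:,:,::-1][278:340,278:350]
d=load('w4.png')['frame'][:,:,::-1][225:260,285:345]
cv2.imwrite('pics/z12.png',cv2.resize(c,None,fx=9,fy=9,interpolation=cv2.INTER_LANCZOS4))
cv2.imwrite('pics/z13.png',cv2.resize(d,None,fx=10,fy=10,interpolation=cv2.INTER_LANCZOS4))
E
```

```text
(no output)
```

View pics/z12.png

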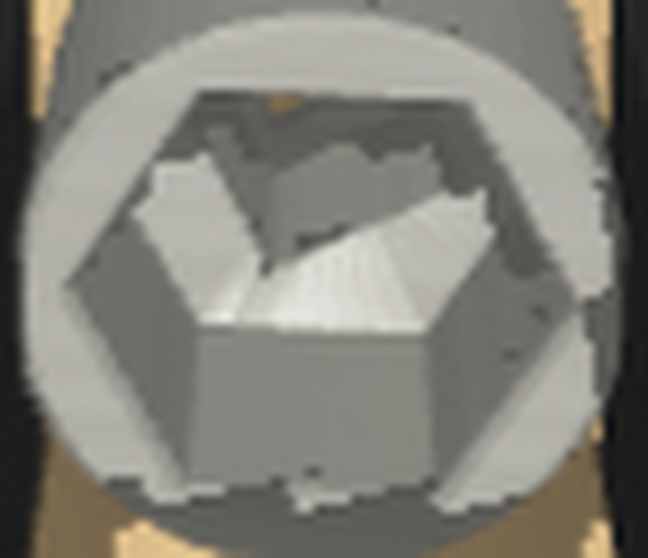

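View pics/z13.png

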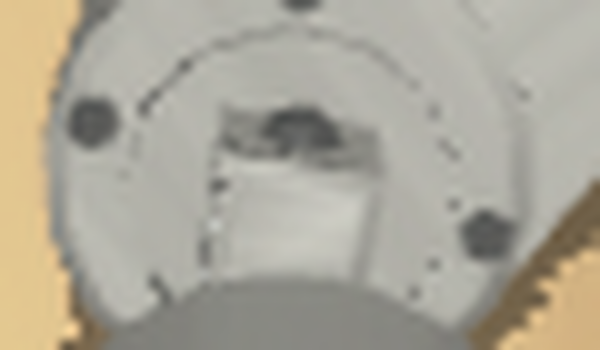

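```bash
python3 -m creep '[[0.8,0.7,0.3,0,0,0,10],[0.8,0,0,0,0,0,10],[0.8,0,0,0,0,0,10],[0.8,0,0,4,0,0,0],[0.8,0,0,0,0,0,0]]'
python3 - <<'E'
from h import *
g=snap('scene','s6.png');g=snap('side','d6.png');g=snap('wrist','w6.png');s=state();print(s['ee_pos'],s['force'],s['torque'],s['gripper_width'])
a=load('s6.png')['frame'][:,:,::-1][140:205,215:275];b=load('d6.png')['frame'][:,:,::-1][120:185,345:405]
z=cv2.resize(np.hstack([a,b]),None,fx=6.3,fy=6.3,interpolation=cv2.INTER_CUBIC)
cv2.imwrite('pics/z14.png',z)
c=load('w6.png')['frame'][:,:,::-1][210:350,250:380]
cv2.imwrite('pics/z15.png',cv2.resize(c,None,fx=4.2,fy=4.2,interpolation=cv2.INTER_LANCZOS4))
E
```

```text
time_s: 8.4
ee_pos: [515.2, -241.2, 97.4]
ee_rot: [-180.0, 0.0, 45.6]
force: [-0.2, 0.8, -1.6]
gripper_width: 32.5
[ 515.46523866 -241.32923344   97.64222166] [ 0.35633784  0.32842947 -2.1895696 ] [-0.0325307  -0.01077772  0.01298175] 32.49527792440567
```

View pics/z14.png

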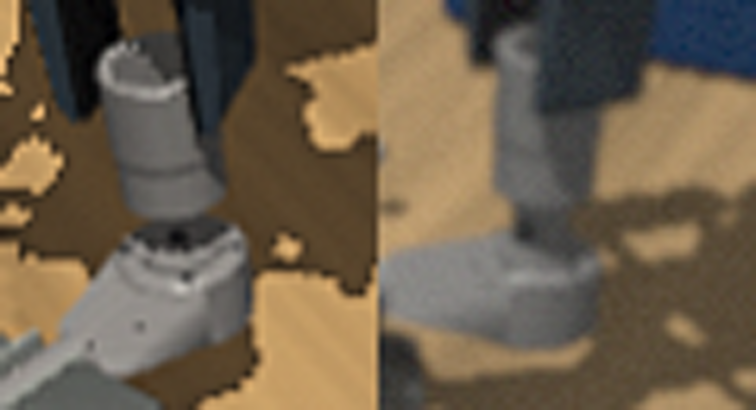

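View pics/z15.png

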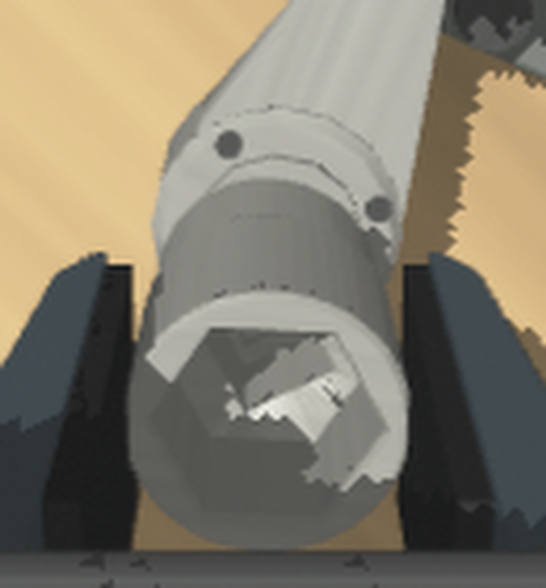

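```bash
python3 -m creep '[[0.8,0,0,2.5,0,0,0],[0.8,0,0,1,0,0,0],[0.8,0,0,0,0,0,0]]'; python3 -m creep '[[0.8,0,0,1,0,0,0],[0.8,0,0,0,0,0,0]]'; python3 -m creep '[[0.8,0,0,1,0,0,0],[0.8,0,0,0,0,0,0]]'; python3 -c "
from h import *
s=state();print(s['force'],s['torque'])"
```

```text
time_s: 8.93
ee_pos: [515.3, -241.3, 93.9]
ee_rot: [-180.0, 0.0, 45.4]
force: [1.0, -0.0, -2.5]
gripper_width: 32.4
time_s: 9.18
ee_pos: [515.3, -241.3, 93.0]
ee_rot: [-180.0, 0.0, 45.4]
force: [-0.7, -0.1, -2.1]
gripper_width: 32.5
time_s: 9.43
ee_pos: [515.5, -241.5, 92.2]
ee_rot: [180.0, 0.0, 45.4]
force: [-0.3, -0.9, -1.7]
gripper_width: 32.2
[-0.32271513 -0.9203387  -1.70333074] [-0.16851466 -0.05276519 -0.00235897]
```

```bash
for i in 1 2; do python3 -m creep '[[0.8,0,0,1,0,0,0],[0.8,0,0,0,0,0,0]]'; done; python3 -m creep '[[0.8,0,0,1,0,0,0],[0.8,0,0,0,0,0,0]]';python3 -c "
from h import *
s=state();print(s['force'],s['torque'])"
```

```text
time_s: 9.68
ee_pos: [515.9, -241.8, 91.5]
ee_rot: [179.9, -0.0, 45.4]
force: [0.1, -1.7, 0.7]
gripper_width: 32.4
time_s: 9.93
ee_pos: [516.0, -242.1, 90.1]
ee_rot: [179.9, 0.0, 45.4]
force: [1.6, -4.1, -1.1]
gripper_width: 32.7
time_s: 10.18
ee_pos: [516.0, -242.0, 89.1]
ee_rot: [179.9, 0.0, 45.4]
force: [2.5, -5.4, -1.7]
gripper_width: 32.7
[ 2.52511446 -5.38156752 -1.73928304] [-1.10282572 -0.50237049 -0.00685345]
```

```bash
python3 -m creep '[[0.8,-0.4,1,0,0,0,0],[0.8,0,0,0,0,0,0]]'; python3 -m creep '[[0.8,0,0,1,0,0,0],[0.8,0,0,0,0,0,0]]';python3 -c "
from h import *
s=state();print(s['force'],s['torque'])"
```

```text
time_s: 10.42
ee_pos: [515.9, -242.3, 89.0]
ee_rot: [180.0, -0.0, 45.4]
force: [1.7, -3.3, -0.6]
gripper_width: 32.2
time_s: 10.68
ee_pos: [515.9, -242.3, 87.9]
ee_rot: [180.0, 0.0, 45.4]
force: [2.5, -3.5, -1.7]
gripper_width: 32.2
[ 2.4574421  -3.52131235 -1.67977849] [-0.8644312  -0.52276136 -0.00126985]
```

```bash
python3 -m creep '[[0.8,-0.1,0.9,0,0,0,0],[0.8,0,0,1,0,0,0],[0.8,0,0,0,0,0,0]]'; python3 -c "
from h import *
s=state();print(s['force'],s['torque'])"; python3 -m creep '[[0.8,0,0,1,0,0,0],[0.8,0,0,0,0,0,0]]';python3 -c "
from h import *
s=state();print(s['force'],s['torque'])"
```

```text
time_s: 11.05
ee_pos: [515.9, -242.6, 86.7]
ee_rot: [-179.9, 0.0, 45.4]
force: [0.5, -1.1, -3.3]
gripper_width: 32.3
[ 0.47921489 -1.08066408 -3.31979876] [-0.46533234 -0.20758237 -0.05139129]
time_s: 11.3
ee_pos: [516.0, -242.6, 85.9]
ee_rot: [-179.9, 0.0, 45.4]
force: [-0.1, -0.5, -0.6]
gripper_width: 32.8
[-0.12711043 -0.47889415 -0.64923288] [-0.28461636  0.02094496 -0.05227564]
```

```bash
T='from h import *
s=state();print(s["force"],s["torque"])'; python3 -m creep '[[0.8,0,0,0,0,0,4],[0.8,0,0,0,0,0,0]]'; python3 -c "$T"; python3 -m creep '[[0.8,0,0,0,0,0,-4],[0.8,0,0,0,0,0,-4],[0.8,0,0,0,0,0,0]]'; python3 -c "$T"; python3 -m creep '[[0.8,0,0,0,0,0,4],[0.8,0,0,0,0,0,0]]'; python3 -c "$T"
```

```text
time_s: 11.55
ee_pos: [515.9, -242.4, 85.9]
ee_rot: [-179.9, 0.0, 41.5]
force: [-0.5, 0.5, -0.3]
gripper_width: 32.7
[-0.49834375  0.54971395 -0.33679822] [-0.10806388  0.08977967 -0.00867926]
time_s: 11.92
ee_pos: [516.1, -242.8, 86.0]
ee_rot: [-180.0, 0.0, 49.4]
force: [-0.7, -1.2, -0.4]
gripper_width: 32.5
[-0.73295688 -1.24828222 -0.43603998] [-0.19065997  0.09393363 -0.10307852]
time_s: 12.18
ee_pos: [516.2, -242.7, 86.0]
ee_rot: [-180.0, 0.0, 45.4]
force: [-1.7, -1.2, -0.6]
gripper_width: 32.6
[-1.70140515 -1.17690047 -0.55198763] [-0.13649028  0.08293702 -0.01750316]
```

```bash
T='from h import *
s=state();print(s["force"],s["torque"])'; python3 -m creep '[[0.8,0,0,1,0,0,1.5],[0.8,0,0,1,0,0,0],[0.8,0,0,0,0,0,0]]'; python3 -c "$T"; python3 -m creep '[[0.8,0,0,1,0,0,0],[0.8,0,0,0,0,0,0]]'; python3 -c "$T"; python3 -m creep '[[0.8,0,0,1,0,0,0],[0.8,0,0,0,0,0,0]]'; python3 -c "$T"
```

```text
time_s: 12.55
ee_pos: [516.4, -242.8, 84.2]
ee_rot: [-180.0, -0.0, 43.9]
force: [-0.3, 0.8, 1.4]
gripper_width: 32.5
[-0.34250514  0.80801841  1.39434895] [ 0.01883454  0.19762247 -0.03326636]
time_s: 12.8
ee_pos: [516.3, -242.7, 82.5]
ee_rot: [-180.0, -0.0, 43.9]
force: [-0.8, 0.3, -1.9]
gripper_width: 32.4
[-0.78639186  0.34939907 -1.91819278] [ 0.04779292 -0.06474892 -0.05430083]
time_s: 13.05
ee_pos: [516.3, -242.8, 81.6]
ee_rot: [-180.0, 0.0, 43.9]
force: [0.5, 0.7, -1.5]
gripper_width: 32.8
[ 0.53500175  0.66564526 -1.46520957] [ 0.07964211 -0.10758321 -0.0564106 ]
```

```bash
T='from h import *
s=state();print(s["force"],s["torque"])'; for i in 1 2 3; do python3 -m creep '[[0.8,0,0,1,0,0,0],[0.8,0,0,0,0,0,0]]' | grep -v rot; done; python3 -c "$T"
```

```text
time_s: 13.3
ee_pos: [516.2, -242.8, 80.5]
force: [-0.3, -0.1, -3.4]
gripper_width: 32.7
time_s: 13.55
ee_pos: [516.1, -242.8, 79.5]
force: [-0.6, -1.2, -5.6]
gripper_width: 32.8
time_s: 13.8
ee_pos: [516.2, -243.0, 78.9]
force: [-0.5, 1.1, -3.9]
gripper_width: 32.4
[-0.50715495  1.12052581 -3.94615479] [-0.00250724  0.06800973  0.03046572]
```

```bash
for i in 1 2; do python3 -m creep '[[0.8,0,0,0.7,0,0,0],[0.8,0,0,0,0,0,0]]' | grep -v rot; done
python3 - <<'E'
from h import *
g=snap('scene','s7.png');g=snap('side','d7.png')
a=load('s7.png')['frame'][:,:,::-1][140:205,215:275];b=load('d7.png')['frame'][:,:,::-1][120:185,345:405]
z=cv2.resize(np.hstack([a,b]),None,fx=6.3,fy=6.3,interpolation=cv2.INTER_CUBIC)
cv2.imwrite('pics/z16.png',z)
E
```

```text
time_s: 14.05
ee_pos: [516.2, -243.0, 78.4]
force: [-0.8, 1.3, -2.1]
gripper_width: 32.4
time_s: 14.3
ee_pos: [516.3, -243.0, 77.8]
force: [-0.6, 0.0, -1.4]
gripper_width: 32.5
```

View pics/z16.png

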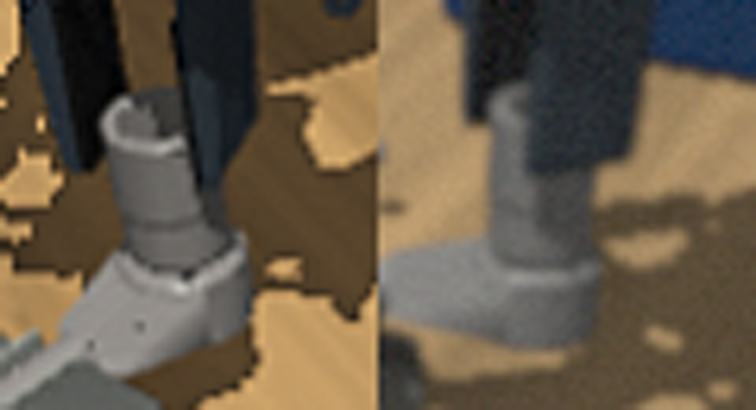

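Nearly home; press until the boss pushes back.

```bash
for i in 1 2; do python3 -m creep '[[0.8,0,0,0.7,0,0,0],[0.8,0,0,0,0,0,0]]' | grep -v rot; done
```

```text
time_s: 14.65
ee_pos: [516.3, -243.0, 77.6]
force: [-3.5, 1.5, 3.4]
gripper_width: 32.2
time_s: 14.9
ee_pos: [516.4, -243.0, 77.5]
force: [-4.1, 1.5, 8.1]
gripper_width: 32.6
```

```bash
python3 -m creep '[[0.8,0,0,0.7,0,0,0],[0.8,0,0,0,0,0,0]]' | grep -v rot
```

```text
time_s: 15.15
ee_pos: [516.4, -243.1, 77.5]
force: [-5.2, 1.6, 13.1]
gripper_width: 32.4
```

```bash
python3 -m creep '[[0.8,0,0,0.7,0,0,0],[0.8,0,0,0,0,0,0]]' | grep -v rot;python3 -m creep '[[0.8,0,0,-2,0,0,0],[0.8,0,0,0,0,0,0]]' | grep -v rot; python3 -m creep '[[0.6,0,0,0,0,0,0],[0.5,0,0,0,0,0,0],[0.4,0,0,0,0,0,0],[0.3,0,0,0,0,0,0],[0.3,0,0,0,0,0,0]]' | grep -v rot
python3 - <<'E'
from h import *
g=snap('wrist','w8.png');g=snap('scene','s8.png');g=snap('side','d8.png')
a=load('s8.png')['frame'][:,:,::-1][140:205,215:275];b=load('d8.png')['frame'][:,:,::-1][120:185,345:405]
z=cv2.resize(np.hstack([a,b]),None,fx=6.3,fy=6.3,interpolation=cv2.INTER_CUBIC)
cv2.imwrite('pics/z17.png',z)
E
```

```text
time_s: 15.4
ee_pos: [516.4, -243.1, 77.4]
force: [-6.2, 2.0, 16.1]
gripper_width: 32.6
time_s: 15.65
ee_pos: [516.4, -243.1, 77.5]
force: [-4.7, 1.0, 7.4]
gripper_width: 32.8
time_s: 16.27
ee_pos: [516.5, -243.0, 76.7]
force: [0.1, -0.1, -0.3]
gripper_width: 63.9
```

View pics/z17.png

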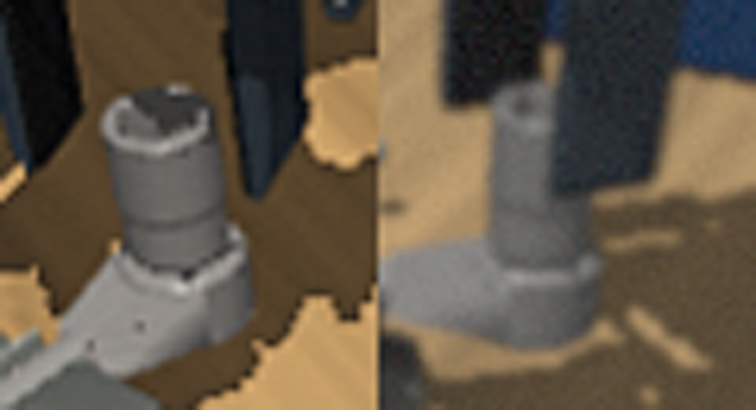

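View pics/w8.png

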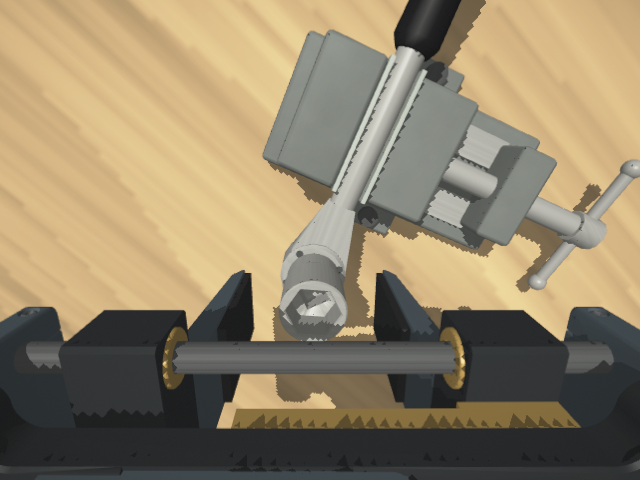

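Socket stands upright with its base on the boss, fingers clear on both sides. Withdraw straight up and check.

```bash
python3 -m creep '[[0.2,0,0,-10,0,0,0],[0.1,0,0,-30,0,0,0],[0,0,0,-50,0,0,0],[0,0,0,-50,0,0,0],[0,0,0,0,0,0,0]]' | grep -v rot
python3 - <<'E'
from h import *
g=snap('scene','s9.png');g=snap('side','d9.png')
a=load('s9.png')['frame'][:,:,::-1][130:205,205:285];b=load('d9.png')['frame'][:,:,::-1][110:185,335:415]
z=cv2.resize(np.hstack([a,b]),None,fx=5,fy=5,interpolation=cv2.INTER_CUBIC)
a=load('s9.png')['frame'][:,:,::-1][300:350+50,300:460];z2=cv2.resize(a,(800,500))[:220]
z2=cv2.resize(load('s9.png')['frame'][:,:,::-1][305:455,300:500],(267,200))
z=np.vstack([z,np.zeros((200,800,3),np.uint8)]);z[375:575,:267]=z2
cv2.imwrite('pics/z18.png',z)
A,B=load('s9.png'),load('d9.png')
for p in([516.3,-243,65],[516.3,-243,111]): print((proj(A,p)-[205,130])*5,(proj(B,p)-[335,110])*5+[400,0])
E
```

```text
time_s: 17.05
ee_pos: [518.8, -244.1, 222.3]
force: [-0.2, 0.3, 0.4]
gripper_width: 91.3
[189.8314096  238.66727382] [572.21664725 243.82503696]
[173.46466692 139.0734963 ] [581.30132037 133.7728484 ]
```

View pics/z18.png

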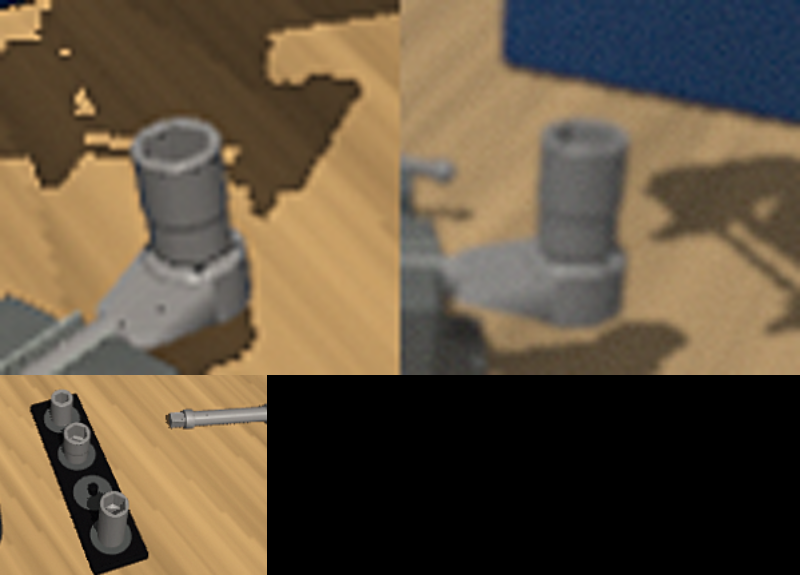

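```bash
python3 -c "
from workcell import *
s=state();print(s['time_s'],s['force']);print(job_done())"
```

```text
17.15 [-0.50043994 -0.05289443 -0.03977556]
the job is handed in; nothing more can be done
None
```

The large socket is on the ratchet, fully home against the boss. I handed the job in at 17.2 s with the gripper open and about 145 mm above.

**What I did:** I lifted the socket off the tray and estimated from the wrist camera that its hole needed about a 30° turn to line up with the square. I turned it before touching the drive. It went over the square with only small sideways forces, which I eased by shifting about 2 mm.

**Feeling for the square:** the light ±4° turn came after the socket had dropped over the square, not while it was perched on the end. It met 0.1 N m one way and nothing noticeable the other.

**Checks that it is home:**
- **Stop:** the fingers stopped firmly at 77.5 mm, against 77.6 mm expected for the socket on the boss.
- **Force:** the push reached 16 N at most, well under 80 N.
- **Pictures after letting go:** the socket stands upright on the boss. The other three sockets are still on their posts.

**What disagreed or was less certain:**
- I did not catch the full 10 N of the ball in the readings. There was a small rise of about 3 N, then a pull into place of 2 to 4 N. I take that pull and the firm stop as the click.
- The gripper read about 32.5 mm on the 34 mm socket.
- The side camera's estimate of the sideways offset disagreed with the wrist camera. Contact showed the wrist camera was right.
- In the last picture the socket top is about 1.6 pixels (roughly 3 mm) lower than calculated. I put that down to calibration error and did not check it further.

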